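# Set up the next potter's place with cup and tablet

## Robot

A 6-joint arm with a two-finger parallel gripper is mounted at the origin on the work surface. World frame = base frame: x ahead of the robot, y to its left, z up, the work surface at z = 0. Lengths are in m, angles in rad, forces in N, time in s.
With the tool pointing down it reaches from about 0.25 to 0.725 m from the base axis. Payload 9.7 kg.
Tool frame: the origin (TCP) lies midway between the tips of the shut fingers; the grasp point (between the pads) lies 19 mm behind it (manip.grip_point_offset is the distance from the TCP to the grasp point, in m); z points along the fingers, x is the direction in which the jaws open and shut, and the axes are right-handed (so a half turn about z gives the same grasp; the last joint's range is limited). The gripper opens to 85 mm and grips with 20 to 120 N. Pads are 22 mm wide; open, the fingers measure 114 mm over their backs; the gripper's body (76 mm by 85 mm) begins 54 mm behind the grasp point. The pads swing forward as they close: fully open they stand 13 mm farther back than shut.
Start: joints at [-1.229, 0.087, 0.176, 1.66, 0, 1.571], TCP at [0.184, -0.518, 0.231] pointing down, gripper open.
Joint ranges: [-3.13, 3.13], [-0.85, 1.81], [-1.15, 1.24], [-2.2, 2.28], [-1.44, 1.52], [-3.14, 3.14]. Speed limits (rad/s): [2.22, 2.22, 2.57, 3.14, 3.14, 3.14].

## Interface

Orientations are given as a unit quaternion [x, y, z, w].
In Python, from plant import sensors, camera, calibration, manip, silhouettes, place_of gives the robot as it stands. The module is installed in compiled form; this text tells all that it offers.
- The arm moves only by the tool jog_arm, never from a script. Its argument "series" is one flat list of numbers, 7 for each row, row after row: the turn, a rotation vector about the world's x, y, z in rad, then the shift along the world's x, y, z in mm, then the opening, from -1 (shut) to 1 (fully open). In form: [rx, ry, rz, tx, ty, tz, hand, rx, ry, rz, tx, ty, tz, hand, ...]. A call has 1 to 12 rows; each row shifts and turns the pose as measured when the row begins; what a row does not reach is not made up. A row lasts 1/12 s, in which the tool goes at most 41.7 mm and 7.16 degrees, less where a joint would pass 70% of its speed; a pose out of reach is approached as far as the arm can. A call is refused whole if a number of a shift passes 41.7 or a number of a turn 0.125, either way. A call with a gripper value outside its range is refused whole. The fingers move at their own pace and stop on an object; "force" is the grip in N (left out, the last holds). Time passes only in rows, so rows that do not move let the fingers close. It gives the time, the measured TCP pose, the force and the opening at its end, in the units of the state.
- sensors.get_obs(): the state, without advancing time (a new reading comes with each control period).
- camera(name): name is "scene" or "top" or "wrist"; returns the picture (400x640x3 uint8, red, green, blue); there is no depth.
- calibration(name): a dict with "fx", "fy", "cx", "cy" (pixels), "extrinsics" (4x4, takes a point from world to camera coordinates); the wrist camera has in their place "mount" (4x4, takes a point from camera to tool coordinates, whose origin is the TCP and whose axes are the tool frame's). Camera axes: x right, y up, looking along -z (the intrinsics and any distortion apply to the point x, -y, -z); pixel columns grow to the right and rows downward; lengths in m; the calibration is good to about 2 mm. A picture is of the moment at which its call begins: read the wrist's pose just before it. calibration takes no time and is no camera call.
- manip.close_job(): hands the job in, once; it reports no verdict.
Trained networks look in the newest picture that a camera, given by its name, has taken for a name from the list of things; names that differ only in an ending like _2 or _b are one class to them, and where a whole thing is asked for, a point or a joint stands for the part that bears it (a point fixed in the world has none). Each returns a list of dicts, best first, with "confidence" (0 to 1); they miss things now and then, are a little off and sometimes report something else, mostly with a low value. They report only what shows in the picture. A call takes as long as a camera call. They do not tell look-alikes from the thing itself.
- silhouettes(camera, label): "mask" (400x640 bool, what is visible of it).
- place_of(camera, label): "xyz" ([x, y, z] in m, in the coordinates of the camera as it stood for that picture, good to about 4 mm: a listed point, or the origin of a listed thing).
The state is a dict: "time": time; "qpos": joint angles; "dq": joint speeds; "joint_efforts": joint torques, N m; "ee_pos": TCP position; "tcp_rot": TCP orientation; "force": force on the tool from outside, world axes, zero at the start; "moment": the same for the moment, N m; "gripper_width": finger opening in m.
Only numpy, scipy, OpenCV 4.12 (cv2) and the standard library are available. Lean on these libraries where they do the work, as an engineer would, in place of code of your own. Each camera call takes 0.05 s, during which the arm holds its last target. There are 200 camera calls.

## Task

Set up the next potter's place: stand the small grey clay cup upright in the middle of the round wooden board, turn the tablet on its stand so that its screen squarely faces the middle of that board, and set the screen leaning back 20 degrees from upright. Leave the other loose things on the table where they are.

Things in the scene. Friction and masses are not known exactly. Their poses are not given: they have to be found in the camera images.
- head (a joint): swivel of the tablet's head about the stand's vertical post, rad, counter-clockwise seen from above, -1.6 to 1.6; 0 is the stand's own front, which differs from start to start by a few degrees from +x. Stiff (about 0.2 N m of friction): it stays where it is left
- tablet (a joint): lean of the tablet, rad: 0 is upright, it grows as the top edge goes back, away from the side the screen faces; 0 to 1.05. Stiff (about 0.25 N m of friction): it stays where it is left
- pivot (a point): point where the swivel axis and the tilt axis cross, 115 mm above the table, behind the tablet. Frame of the swivelling head: x is the horizontal way the screen faces, y along the tilt axis, z up. The stand below is fixed to the table: a dark disc 130 mm across and 12 mm high, with a thin post (22 mm)
- top_edge (a point): middle of the tablet's top edge. Black slab 200 mm wide, 130 high, 10 thick, bright screen on the front (x); frame: x out of the screen, y along the edge, z up in the slab's plane. The slab's middle plane is 22 mm in front of the tilt axis, the top edge 65 mm above it; the rear is bare but for a lug 45 mm wide within 15 mm of the axis
- board_top (a point): centre of the top of the round plywood board, 110 mm across, 12 mm thick, fixed to the table
- grey_cup: loose small grey clay cup: outside 55 mm across (48 mm at the foot), 55 mm high, open at the top, wall 5 mm, 0.13 kg; origin at the centre of its underside, z up. The only cup to move
- red_cup: bystander: terracotta-red cup of the same shape and size; origin at the centre of its underside
- dish: bystander: white round dish 120 mm across, 30 mm high, with a yellow and green sponge in it (34 mm high overall); origin at the centre of its underside
- bowl: bystander: upturned pale bowl, 120 mm across, 47 mm high; origin under its centre
- phone: bystander: black phone lying flat, 150 x 74 x 9 mm (x, y, z); origin under its centre
- rolling_pin: bystander: wooden rolling pin lying along its x, 200 mm long, 36 mm thick; origin under its centre
- marker: bystander: orange marker lying along its x, 140 mm long, 12 mm thick; origin under its centre
- brush: bystander: brush lying along its x; origin under its middle
Mind the look-alikes: they are no part of the job. What is shaped like the part that bears head but orange is not meant. What is shaped like the grey_cup but yellow is not meant.

How it is judged:
At the end, for the whole second after the job is handed in: The grey cup stands upright and still on the board, its axis within 20 mm of the board's centre; a line straight out from the middle of the screen passes, seen from above, within 20 mm of the board's centre; the tablet leans back 20 degrees from upright, give or take 4; both joints are at rest (horizontal distance between grey_cup and board_top below 0.02 m and z of grey_cup in the frame of board_top between -0.005 and 0.005 m and angle between grey_cup's own z axis and vertical below 0.1 rad and linear speed of grey_cup below 0.02 m/s and y of board_top in the frame of pivot between -0.02 and 0.02 m and x of board_top in the frame of pivot above 0.05 m and value of joint tablet between 0.279 and 0.419 rad and velocity of joint head between -0.05 and 0.05 rad/s and velocity of joint tablet between -0.05 and 0.05 rad/s); the robot touches nothing.
It fails at once if another loose thing (red cup, sponge dish, bowl, phone, rolling pin, marker, brush) is shifted by more than 30 mm (distance of any of red_cup, dish, bowl, phone, rolling_pin, marker, brush from where it was at the start of the episode above 0.03 m).
It also fails if it takes over 58 s, if anything falls off the work surface, if the arm or the gripper's body presses on something with over 40 N, if the wrist force passes 120 N, or if a joint passes its speed limit or range.

## Working session

There is one attempt and no reset: what is moved stays moved. The work goes in short steps, Python scripts to look and compute and a tool call to move; the robot and the scene stay as the last step left them, time stands still between calls to the robot, and variables do not carry over. Pictures are saved under pics/ and viewed, about 8 in all and at most 12, crops included, and the job is handed in when it is done.

Besides the shell and the picture viewer there is one more tool, called as name(argument=value, ...), one argument or row to a line, values as JSON. jog_arm: Moves the arm, as the interface text tells. Its arguments: {"type":"object","properties":{"series":{"type":"array","items":{"type":"number"}},"force":{"type":"number"}},"required":["series"]}

```bash
mkdir -p pics; cat > h.py <<'E'
import numpy as np, cv2
from plant import sensors, camera, calibration, manip, silhouettes, place_of
from scipy.spatial.transform import Rotation as R
def T(name):
    c=calibration(name)
    if name=='wrist':
        o=sensors.get_obs(); M=np.eye(4); M[:3,:3]=R.from_quat(o['tcp_rot']).as_matrix(); M[:3,3]=o['ee_pos']
        return M@np.array(c['mount'])
    return np.linalg.inv(np.array(c['extrinsics']))
def snap(name,fn=None):
    t=T(name); im=camera(name)
    if fn: cv2.imwrite('pics/'+fn,im[:,:,::-1])
    return t,im
def find(name,label,t,n=3):
    for d in place_of(name,label)[:n]:
        p=t@np.r_[d['xyz'],1]; print(name,label,np.round(p[:3],3),round(d['confidence'],2))
def px(name,p,t):
    c=calibration(name); q=np.linalg.inv(t)@np.r_[p,1]
    return c['cx']+c['fx']*q[0]/-q[2], c['cy']+c['fy']*(-q[1])/-q[2]
def ray(name,u,v,z,t):
    c=calibration(name); d=t[:3,:3]@np.array([(u-c['cx'])/c['fx'],-(v-c['cy'])/c['fy'],-1]); o=t[:3,3]
    return o+d*(z-o[2])/d[2]
E
python3 - <<'E'
from h import *
ims=[]
for n in('scene','top'):
    t,im=snap(n,n+'1.png'); print(n,calibration(n).keys(),np.round(t[:3,3],2))
    for l in('pivot','top_edge','board_top','grey_cup','red_cup','dish','bowl','phone','rolling_pin','marker','brush'): find(n,l,t)
print(sensors.get_obs())
E
```

```text
scene dict_keys(['fx', 'fy', 'cx', 'cy', 'extrinsics']) [ 1.41 -0.13  0.94]
scene pivot [ 0.285 -0.206  0.113] 0.94
scene pivot [0.386 0.24  0.114] 0.59
scene pivot [ 0.726 -0.169 -0.001] 0.28
scene top_edge [0.407 0.23  0.178] 0.93
scene top_edge [0.477 0.003 0.181] 0.79
scene grey_cup [0.539 0.368 0.   ] 0.63
scene red_cup [ 0.473 -0.355  0.003] 0.93
scene dish [ 0.705  0.008 -0.003] 0.91
scene bowl [ 0.724 -0.171 -0.   ] 0.62
scene phone [ 0.718 -0.308  0.001] 0.64
scene phone [0.678 0.141 0.015] 0.35
scene rolling_pin [0.664 0.437 0.   ] 0.92
scene marker [ 0.733  0.268 -0.005] 0.59
scene brush [ 0.646 -0.469 -0.008] 0.95
top dict_keys(['fx', 'fy', 'cx', 'cy', 'extrinsics']) [0.37 0.   1.32]
top pivot [0.394 0.236 0.116] 0.83
top pivot [ 0.286 -0.206  0.114] 0.79
top pivot [ 0.498 -0.006  0.116] 0.69
top top_edge [0.477 0.001 0.182] 0.87
top top_edge [ 0.308 -0.204  0.179] 0.82
top top_edge [0.411 0.233 0.18 ] 0.59
top board_top [0.673 0.14  0.018] 0.91
top board_top [ 0.671  0.437 -0.   ] 0.3
top grey_cup [ 0.426  0.429 -0.003] 0.74
top grey_cup [ 0.538  0.362 -0.   ] 0.7
top gr
[... 336 characters left out ...]
86
{'time': 1.2, 'qpos': array([-1.22898971e+00,  8.68905921e-02,  1.75874400e-01,  1.65975157e+00,
        9.21147445e-06,  1.57077851e+00]), 'dq': array([ 5.06617446e-04,  4.94937399e-04,  1.17025071e-03, -6.15209753e-04,
       -3.37119259e-05, -1.90156077e-04]), 'joint_efforts': array([ 9.04582794e-04, -5.20109439e+01,  4.64853430e+01,  2.07724603e-03,
        1.72713098e-04,  2.31777712e-06]), 'ee_pos': array([ 0.18435965, -0.51818989,  0.2312762 ]), 'tcp_rot': array([ 8.17069926e-01, -5.76538581e-01,  1.43241453e-05,  4.47077972e-06]), 'force': array([-0.32069838, -0.21666166, -0.02904488]), 'moment': array([-0.04333764, -0.00298087,  0.02106443]), 'gripper_width': 0.08534034690440799}
```

```bash
python3 - <<'E'
import cv2,numpy as np
a=cv2.imread('pics/top1.png');b=cv2.imread('pics/scene1.png')
cv2.imwrite('pics/both.png',cv2.resize(np.vstack([a,b]),(480,600)))
E
```

```text
(no output)
```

View pics/top1.png

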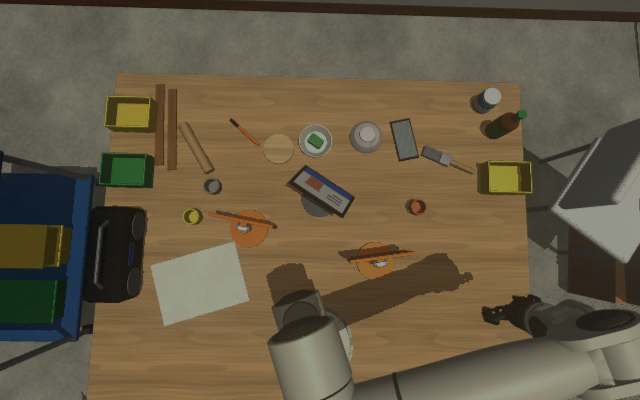

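View pics/scene1.png

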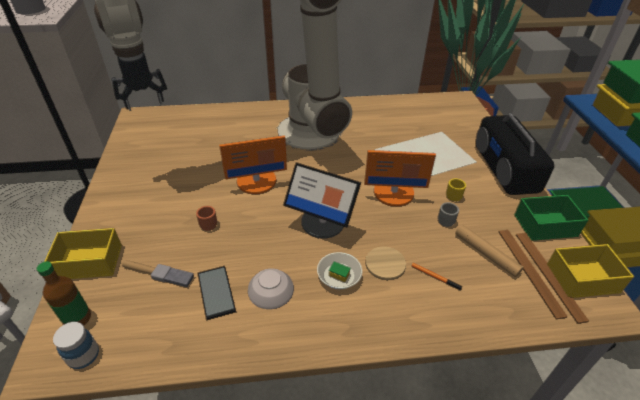

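Top and scene views: the black tablet sits at about (320,190) in the top view, facing roughly −30°. The plywood board is at (279,149), the grey cup at (212,186) and the red cup at (416,207). The tablet look-alikes are the orange ones, and the cup look-alike is yellow at (192,216).

I'll move above the tablet for a close look.

jog_arm(
  series=[0, 0, 0.1, 10, 25, 25, 1, 0, 0, 0.1, 10, 30, 25, 1, 0, 0, 0.1, 15, 35, 15, 1, 0, 0, 0.1, 15, 37, 10, 1, 0, 0, 0.1, 15, 38, 5, 1, 0, 0, 0.1, 15, 38, 5, 1, 0, 0, 0.1, 15, 38, 5, 1, 0, 0, 0.04, 15, 38, 0, 1, 0, 0, 0, 15, 38, 0, 1, 0, 0, 0, 15, 38, 0, 1, 0, 0, 0, 15, 38, 0, 1, 0, 0, 0, 15, 38, 0, 1],
)

```text
time: 2.2
ee_pos: [0.3508, -0.0793, 0.3226]
tcp_rot: [0.973, -0.23, 0.001, 0.001]
force: [0.9, -1.7, 0.0]
gripper_width: 0.0855
```

```bash
python3 - <<'E'
from h import *
print(np.round(calibration('wrist')['mount'],3)); o=sensors.get_obs(); print(o['ee_pos'],o['qpos'],R.from_quat(o['tcp_rot']).as_matrix().round(2),o['time'])
E
```

```text
[[ 1.     0.001 -0.    -0.001]
 [ 0.    -0.963 -0.269 -0.068]
 [-0.001  0.269 -0.963 -0.142]
 [ 0.     0.     0.     1.   ]]
[ 0.35078372 -0.07934999  0.3226315 ] [-2.21357219e-01 -3.02231557e-01  4.10228403e-03  1.87496710e+00
 -1.39627120e-03  1.81359842e+00] [[ 0.89 -0.45  0.  ]
 [-0.45 -0.89 -0.  ]
 [ 0.    0.   -1.  ]] 2.2
```

jog_arm(
  series=[0, 0, 0, 25, 25, 5, 1, 0, 0, 0, 25, 25, 5, 1, 0, 0, 0, 25, 25, 5, 1, 0, 0, 0, 20, 20, 5, 1, 0, 0, 0, 0, 0, 0, 1, 0, 0, 0, 0, 0, 0, 1],
)

```text
time: 2.7
ee_pos: [0.4498, 0.0295, 0.3439]
tcp_rot: [0.974, -0.225, 0.003, -0.0]
force: [-0.9, -0.9, 0.9]
gripper_width: 0.0856
```

```bash
python3 - <<'E'
from h import *
t,im=snap('wrist','w1.png')
for l in('pivot','top_edge','board_top','grey_cup'): find('wrist',l,t)
np.save('t1.npy',t)
E
```

```text
wrist pivot [ 0.498 -0.006  0.114] 0.97
wrist pivot [0.389 0.239 0.116] 0.57
wrist top_edge [0.475 0.005 0.175] 0.98
wrist board_top [0.677 0.141 0.011] 0.59
```

View pics/w1.png

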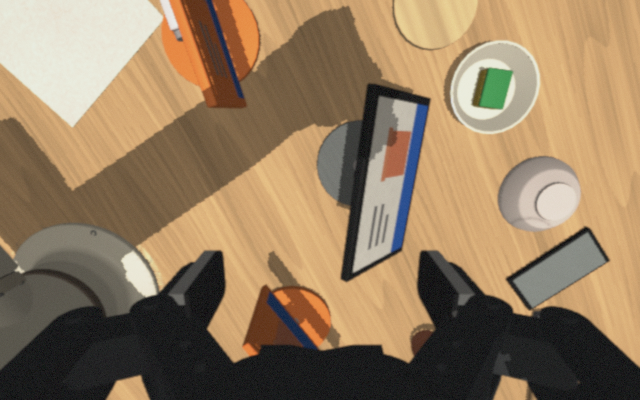

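```bash
cat > fit.py <<'E'
from h import *
from scipy.optimize import least_squares
def slab(p,psi,th,pt):  # pt in slab frame: x out of screen (from tilt axis), y, z
    return np.r_[p,.115]+R.from_euler('z',psi).apply(R.from_euler('y',-th).apply(pt))
def fit(t,pts,uv,p0=(.498,-.006),psi0=-.5,th0=.65,sig=.003):
    f=lambda q: np.r_[np.ravel([np.subtract(px('wrist',slab(q[:2],q[2],q[3],a),t),b) for a,b in zip(pts,uv)])/3,(q[:2]-p0)/sig]
    s=least_squares(f,[*p0,psi0,th0]); return s.x,s.fun
E
python3 - <<'E'
from fit import *
t=np.load('t1.npy')
rt=.017;ft=.027
pts=np.array([[rt,.1,.065],[rt,-.1,.065],[ft,.1,-.065],[ft,-.1,-.065]])
x,r=fit(t,pts,[(370,84),(343,279),(430,98),(401,253)])
print(x,np.degrees(x[2:]),r.round(1))
for g in (.015,.0): print(slab(x[:2],x[2],x[3],[.022,0,.065]))
b=np.array([.675,.140]);d=b-x[:2];print('target psi',np.degrees(np.arctan2(d[1],d[0])))
E
```

```text
[ 0.49874824 -0.00712546 -0.56418637  0.66251175] [-32.32549796  37.95912714] [-0.  -0.2 -0.4  0.5  0.   0.1 -0.  -0.7  0.2 -0.4]
[0.47962066 0.00497841 0.17978142]
[0.47962066 0.00497841 0.17978142]
target psi 39.85330782196662
```

```bash
cat > goal.py <<'E'
from fit import *
def goal(p,psi,th,zs):
    n=R.from_euler('z',psi).apply([np.cos(th),0,np.sin(th)]); z=R.from_euler('z',psi).apply([np.sin(th),0,-np.cos(th)])
    return slab(p,psi,th,[.022,0,zs]), R.from_matrix(np.c_[n,np.cross(z,n),z])
def delta(g):
    o=sensors.get_obs(); r=R.from_quat(o['tcp_rot'])
    print('rotvec',((g[1]*r.inv()).as_rotvec()).round(4),'mm',((g[0]-o['ee_pos'])*1e3).round(1),'t',o['time'],'q',o['qpos'].round(2))
E
python3 - <<'E'
from goal import *
p=[.4987,-.0071]
delta(goal(p,-.564,.6625,.14)); delta(goal(p,-.564,.6625,.034))
E
```

```text
rotvec [-0.3225 -0.5717 -0.1032] mm [  -8.1    2.  -105.4] t 2.95 q [ 0.06 -0.08  0.23  1.88 -0.    2.09]
rotvec [-0.3225 -0.5717 -0.1032] mm [  47.   -32.9 -189. ] t 2.95 q [ 0.06 -0.08  0.23  1.88 -0.    2.09]
```

jog_arm(
  series=[-0.054, -0.095, -0.017, -1, 0, -10, 1, -0.054, -0.095, -0.017, -1, 0, -15, 1, -0.054, -0.095, -0.017, -1, 0, -20, 1, -0.054, -0.095, -0.017, -1, 1, -20, 1, -0.054, -0.095, -0.017, -2, 1, -20, 1, -0.054, -0.095, -0.017, -2, 0, -20, 1, 0, 0, 0, 0, 0, 0, 1, 0, 0, 0, 0, 0, 0, 1],
)

```text
time: 3.62
ee_pos: [0.438, 0.0202, 0.2259]
tcp_rot: [0.902, -0.271, 0.321, 0.095]
force: [0.6, 0.4, 2.1]
gripper_width: 0.0855
```

```bash
python3 - <<'E'
from goal import *
p=[.4987,-.0071]
delta(goal(p,-.564,.6625,.14)); delta(goal(p,-.564,.6625,.034))
t,im=snap('wrist','w2.png')
E
```

```text
rotvec [0.0098 0.0184 0.0186] mm [ 2.6  9.5 13.1] t 3.6167 q [ 0.39 -0.67 -0.57  1.24 -0.55  2.42]
rotvec [0.0098 0.0184 0.0186] mm [ 57.7 -25.4 -70.5] t 3.6167 q [ 0.39 -0.67 -0.57  1.24 -0.55  2.42]
```

View pics/w2.png

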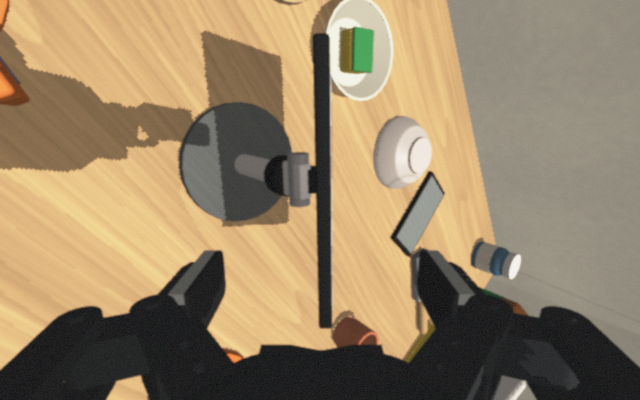

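The slab is seen edge-on at u≈324, midway between the fingers at u≈200 and 440, so the alignment is good. I'll descend along the slab and grip gently.

jog_arm(
  series=[0.01, 0.018, 0.018, 3, 9, 12, 1, 0, 0, 0, 0, 0, 0, 1, 0, 0, 0, 11, -7, -17, 1, 0, 0, 0, 11, -7, -17, 1, 0, 0, 0, 11, -7, -17, 1, 0, 0, 0, 11, -7, -17, 1, 0, 0, 0, 0, 0, 0, 1],
  force=30,
)

```text
time: 4.25
ee_pos: [0.4928, -0.0029, 0.1854]
tcp_rot: [0.906, -0.268, 0.315, 0.084]
force: [-0.4, 0.4, -2.0]
gripper_width: 0.0858
```

```bash
python3 - <<'E'
from goal import *
delta(goal([.4987,-.0071],-.564,.6625,.034))
E
```

```text
rotvec [-0.0125  0.0106  0.0056] mm [  2.8  -2.3 -30. ] t 4.25 q [ 0.25 -0.59 -0.61  1.06 -0.46  2.28]
```

jog_arm(
  series=[-0.006, 0.005, 0.003, 1, -1, -14, 1, -0.006, 0.005, 0.003, 1, -1, -14, 1, 0, 0, 0, 0, 0, 0, 1, 0, 0, 0, 0, 0, 0, 1],
)

```text
time: 4.58
ee_pos: [0.4974, -0.0073, 0.1633]
tcp_rot: [0.907, -0.266, 0.314, 0.09]
force: [-0.9, -0.3, -0.3]
gripper_width: 0.0854
```

```bash
python3 - <<'E'
from goal import *
delta(goal([.4987,-.0071],-.564,.6625,.034))
E
```

```text
rotvec [-0.0027  0.0047  0.0058] mm [-1.7  2.1 -7.9] t 4.5833 q [ 0.24 -0.58 -0.64  1.01 -0.46  2.27]
```

jog_arm(
  series=[0, 0, 0, -2, 2, -8, 1, 0, 0, 0, 0, 0, 0, 1, 0, 0, 0, 0, 0, 0, 1, 0, 0, 0, 0, 0, 0, -1, 0, 0, 0, 0, 0, 0, -1, 0, 0, 0, 0, 0, 0, -1, 0, 0, 0, 0, 0, 0, -1, 0, 0, 0, 0, 0, 0, -1, 0, 0, 0, 0, 0, 0, -1, 0, 0, 0, 0, 0, 0, -1, 0, 0, 0, 0, 0, 0, -1, 0, 0, 0, 0, 0, 0, -1],
)

```text
time: 5.58
ee_pos: [0.4952, -0.0031, 0.1587]
tcp_rot: [0.907, -0.265, 0.315, 0.087]
force: [-2.5, -0.1, 0.7]
gripper_width: 0.0094
```

```bash
python3 - <<'E'
from goal import *
delta(goal([.4987,-.0071],-.564,.6625,.034))
print(sensors.get_obs()['moment'])
E
```

```text
rotvec [-0.0056  0.0068  0.0024] mm [ 0.5 -2.1 -3.3] t 5.5833 q [ 0.25 -0.58 -0.65  1.   -0.46  2.27]
[0.35027176 1.05215131 0.0286045 ]
```

```bash
cat > path.py <<'E'
from goal import *
import sys
def path(a,b,n,zs,p=[.4987,-.0071]):
    o=sensors.get_obs(); P,r=np.array(o['ee_pos']),R.from_quat(o['tcp_rot'])
    for s in np.linspace(0,1,n+1)[1:]:
        g=goal(p,a[0]+s*(b[0]-a[0]),a[1]+s*(b[1]-a[1]),zs)
        print(*((g[1]*r.inv()).as_rotvec()).round(3),*((g[0]-P)*1e3).round(1),sep=', '); P,r=g
def where(p=[.4987,-.0071]):
    o=sensors.get_obs(); m=R.from_quat(o['tcp_rot']).as_matrix(); n=m[:,0]; psi=np.arctan2(n[1],n[0]); th=np.arcsin(n[2])
    print('psi',np.degrees(psi),'th',np.degrees(th),'slabpos',R.from_euler('y',th).apply(R.from_euler('z',-psi).apply(o['ee_pos']-np.r_[p,.115])).round(4),'F',o['force'].round(1),'M',o['moment'].round(2),'q',o['qpos'].round(2),o['gripper_width'])
E
python3 - <<'E'
from path import *
where()
path((-.564,.6625),(.695,.349),14,.038)
E
```

```text
psi -32.82723619527979 th 38.11219442473426 slabpos [0.0229 0.0014 0.0375] F [-2.5 -0.1  0.7] M [0.35 1.05 0.03] q [ 0.25 -0.58 -0.65  1.   -0.46  2.27] 0.00941910673634236
0.005, 0.026, 0.092, -1.0, -1.7, -0.1
0.009, 0.02, 0.09, 0.7, -0.8, 0.1
0.007, 0.021, 0.09, 0.8, -0.6, 0.1
0.006, 0.022, 0.09, 0.9, -0.5, 0.1
0.004, 0.022, 0.09, 0.9, -0.3, 0.0
0.002, 0.022, 0.09, 1.0, -0.1, 0.0
-0.0, 0.022, 0.09, 1.0, 0.1, -0.0
-0.002, 0.022, 0.09, 1.0, 0.2, -0.0
-0.004, 0.022, 0.09, 0.9, 0.4, -0.1
-0.006, 0.021, 0.09, 0.9, 0.6, -0.1
-0.008, 0.021, 0.09, 0.8, 0.7, -0.1
-0.01, 0.02, 0.09, 0.7, 0.9, -0.1
-0.012, 0.019, 0.09, 0.5, 1.0, -0.1
-0.014, 0.018, 0.09, 0.4, 1.1, -0.2
```

jog_arm(
  series=[0.005, 0.025, 0.092, 0, -1, 0, -1, 0.009, 0.02, 0.09, 0.7, -0.8, 0, -1, 0.007, 0.021, 0.09, 0.8, -0.6, 0, -1, 0.006, 0.022, 0.09, 0.9, -0.5, 0, -1, 0.004, 0.022, 0.09, 0.9, -0.3, 0, -1, 0.002, 0.022, 0.09, 1, -0.1, 0, -1, 0, 0, 0, 0, 0, 0, -1],
)

```text
time: 6.17
ee_pos: [0.499, -0.006, 0.1587]
tcp_rot: [0.965, -0.0, 0.261, -0.001]
force: [-1.0, 6.9, 0.2]
gripper_width: 0.0093
```

```bash
python3 - <<'E'
from path import *
where()
path((-.1,.52),(.695,.349),9,.038)
E
```

```text
psi -0.06169320622329777 th 30.261071168855356 slabpos [0.0222 0.0011 0.0376] F [-1.   6.9  0.2] M [1.31 0.74 0.68] q [-0.02 -0.6  -0.63  1.02  0.01  1.56] 0.009346051280228054
-0.002, 0.027, -0.012, 0.8, -1.1, 0.2
-0.001, 0.019, 0.088, 0.8, 0.2, -0.0
-0.002, 0.019, 0.088, 0.8, 0.3, -0.0
-0.004, 0.019, 0.088, 0.8, 0.4, -0.1
-0.006, 0.018, 0.088, 0.7, 0.6, -0.1
-0.007, 0.018, 0.088, 0.6, 0.7, -0.1
-0.009, 0.017, 0.088, 0.5, 0.8, -0.1
-0.01, 0.016, 0.088, 0.4, 0.9, -0.1
-0.012, 0.015, 0.088, 0.3, 1.0, -0.1
```

jog_arm(
  series=[-0.001, 0.022, 0.087, 0.8, 0.2, 0, -1, -0.002, 0.022, 0.087, 0.8, 0.3, 0, -1, -0.004, 0.022, 0.087, 0.8, 0.4, 0, -1, -0.006, 0.021, 0.087, 0.7, 0.6, 0, -1, -0.007, 0.021, 0.087, 0.6, 0.7, 0, -1, -0.009, 0.02, 0.087, 0.5, 0.8, 0, -1, -0.01, 0.02, 0.087, 0.4, 0.9, 0, -1, -0.012, 0.019, 0.087, 0.3, 1, 0, -1, 0, 0, 0, 0, 0, 0, -1, 0, 0, 0, 0, 0, 0, -1],
)

```text
time: 7.0
ee_pos: [0.5049, -0.0009, 0.1579]
tcp_rot: [0.927, 0.334, 0.158, -0.064]
force: [-6.7, 0.0, 6.2]
gripper_width: 0.0091
```

```bash
python3 - <<'E'
from path import *
where()
delta(goal([.4987,-.0071],.695,.349,.038))
E
```

```text
psi 39.496199857113965 th 19.584829871064464 slabpos [0.0226 0.0009 0.0375] F [-6.7  0.   6.2] M [0.16 1.1  0.52] q [-0.15 -0.27 -0.34  1.28  0.26  0.76] 0.009050781899358628
rotvec [-0.0052 -0.0136  0.0011] mm [-0.3 -1.3  0.4] t 7.0 q [-0.15 -0.27 -0.34  1.28  0.26  0.76]
```

jog_arm(
  series=[0, 0, 0, 0, 0, 0, 1, 0, 0, 0, 0, 0, 0, 1, 0, 0, 0, 0, 0, 0, 1, 0, 0, 0, 0, 0, 0, 1, 0, 0, 0, 0, 0, 0, 1, 0, 0, 0, 0, 0, 0, 1, 0, 0, 0, -6, -5, 22, 1, 0, 0, 0, -7, -6, 25, 1, 0, 0, 0, -7, -6, 25, 1, 0, 0, 0, -7, -6, 25, 1, 0, 0, 0, 0, 0, 0, 1, 0, 0, 0, 0, 0, 0, 1],
)

```text
time: 8.0
ee_pos: [0.475, -0.025, 0.2567]
tcp_rot: [0.93, 0.327, 0.157, -0.06]
force: [-0.2, 0.4, -0.9]
gripper_width: 0.0854
```

```bash
python3 - <<'E'
from path import *
where(); t,im=snap('wrist','w3.png')
for l in('pivot','top_edge','board_top'): find('wrist',l,t)
np.save('t3.npy',t)
E
```

```text
psi 38.601171996381474 th 19.32507748987469 slabpos [0.0189 0.0009 0.1435] F [-0.2  0.4 -0.9] M [-0.21  0.23  0.  ] q [-0.21 -0.31 -0.17  1.5   0.27  0.71] 0.08536762899672892
wrist pivot [ 0.497 -0.008  0.113] 0.74
wrist top_edge [ 0.492 -0.007  0.18 ] 0.72
wrist board_top [ 0.725 -0.168  0.001] 0.38
```

View pics/w3.png

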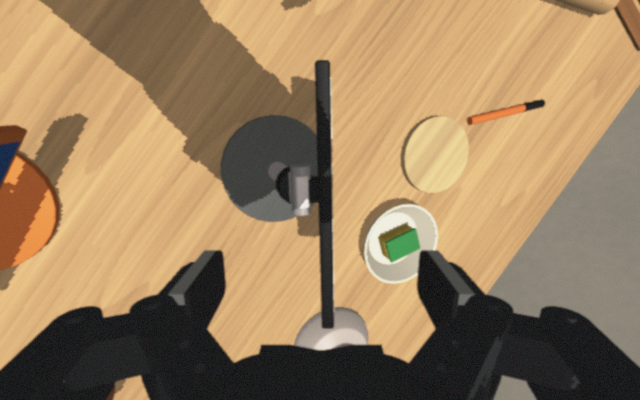

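The tablet stayed put: its edge runs from (322,62) to (327,327). The board is at (436,154), with the dish next to it at (401,243). I'll check the numbers.

```bash
python3 - <<'E'
from path import *
t=np.load('t3.npy')
a,b=ray('wrist',322.5,61,.1795,t),ray('wrist',327.5,327,.1795,t); d=a-b
psi=np.arctan2(-d[0],d[1]); print('edge',a,b,np.linalg.norm(d),'psi',np.degrees(psi),'mid',(a+b)/2)
bt=ray('wrist',436.5,154.5,.012,t); disc=ray('wrist',275,168,.012,t); print('board',bt,'disc',disc)
m=(a+b)/2
for o in((.4987,-.0071),disc[:2]):
    e=bt[:2]-o; print('lateral mm',1e3*(-np.sin(psi)*e[0]+np.cos(psi)*e[1]))
print('fwd offset of edge', (m[:2]-[.4987,-.0071])@[np.cos(psi),np.sin(psi)], 'expected 20deg',.022*np.cos(.349)-.065*np.sin(.349))
for n in('top','scene'):
    tt,im=snap(n,n+'2.png')
    for l in('board_top','grey_cup'): find(n,l,tt)
E
```

```text
edge [0.43479993 0.07027577 0.1795    ] [ 0.56327124 -0.0834019   0.1795    ] 0.2003040257845076 psi 39.89491454863817 mid [ 0.49903559 -0.00656307  0.1795    ]
board [0.67184907 0.14455734 0.012     ] disc [ 0.49453033 -0.00518092  0.012     ]
lateral mm 5.300244329987283
lateral mm 1.1535336222227022
fwd offset of edge 0.0006018467039773664 expected 20deg -0.0015535540242179006
top board_top [0.675 0.142 0.017] 0.62
top grey_cup [ 0.425  0.43  -0.002] 0.75
top grey_cup [ 0.536  0.363 -0.001] 0.7
scene board_top [0.68  0.142 0.011] 0.9
scene grey_cup [ 0.424  0.427 -0.005] 0.85
scene grey_cup [ 0.538  0.364 -0.002] 0.62
```

```bash
cat >> goal.py <<'E'
def down(x,y,z,yaw):
    n=np.array([np.cos(yaw),np.sin(yaw),0]); zz=np.array([0,0,-1.]); return np.array([x,y,z]),R.from_matrix(np.c_[n,np.cross(zz,n),zz])
E
python3 - <<'E'
from goal import *
delta(down(.537,.364,.25,np.radians(70)))
E
```

```text
rotvec [-0.2835  0.1882  0.5401] mm [ 62.3 388.4  -5.3] t 8.5 q [-0.21 -0.31 -0.17  1.5   0.27  0.71]
```

jog_arm(
  series=[-0.026, 0.017, 0.049, 5, 25, 10, 1, -0.026, 0.017, 0.049, 5, 35, 5, 1, -0.026, 0.017, 0.049, 5, 37, 3, 1, -0.026, 0.017, 0.049, 6, 37, 0, 1, -0.026, 0.017, 0.049, 6, 37, 0, 1, -0.026, 0.017, 0.049, 6, 37, 0, 1, -0.026, 0.017, 0.049, 6, 37, 0, 1, -0.026, 0.017, 0.049, 6, 37, 0, 1, -0.026, 0.017, 0.049, 6, 37, 0, 1, -0.026, 0.017, 0.049, 6, 37, 0, 1, -0.026, 0.017, 0.049, 5, 30, 0, 1, 0, 0, 0, 0, 0, 0, 1],
)

```text
time: 9.5
ee_pos: [0.5358, 0.3803, 0.2669]
tcp_rot: [0.813, 0.582, -0.007, 0.008]
force: [1.0, 0.5, -2.3]
gripper_width: 0.0854
```

```bash
python3 - <<'E'
from goal import *
delta(down(.537,.364,.25,np.radians(70)))
t,im=snap('wrist','w4.png'); find('wrist','grey_cup',t); find('wrist','rolling_pin',t); np.save('t4.npy',t)
E
```

```text
rotvec [ 0.0204 -0.0023 -0.02  ] mm [  1.2 -16.3 -16.9] t 9.5 q [ 0.62  0.4   0.63  1.81 -0.02  0.95]
wrist grey_cup [ 0.426  0.43  -0.001] 0.83
wrist grey_cup [ 0.532  0.367 -0.   ] 0.67
wrist rolling_pin [ 0.669  0.439 -0.002] 0.77
```

View pics/w4.png

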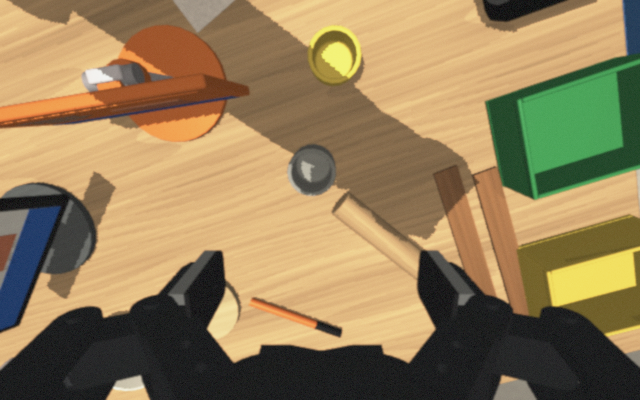

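```bash
python3 - <<'E'
from goal import *
t=np.load('t4.npy'); c=ray('wrist',312,169.5,.055,t); print(c)
print('pin end',ray('wrist',341,206,.018,t),ray('wrist',356,196,.025,t))
delta(down(c[0],c[1],.14,np.radians(78))); delta(down(c[0],c[1],.02,np.radians(78)))
E
```

```text
[0.5285011  0.36828039 0.055     ]
pin end [0.59028789 0.38362591 0.018     ] [0.58177926 0.40540532 0.025     ]
rotvec [0.0167 0.0043 0.1265] mm [  -6.8   -6.5 -131.8] t 9.65 q [ 0.62  0.39  0.62  1.81 -0.02  0.95]
rotvec [0.0167 0.0043 0.1265] mm [  -6.8   -6.5 -251.8] t 9.65 q [ 0.62  0.39  0.62  1.81 -0.02  0.95]
```

jog_arm(
  series=[0.008, 0.002, 0.06, -2, -4, -25, 1, 0.008, 0.002, 0.06, -1, -4, -35, 1, 0, 0, 0, 0, 0, -35, 1, 0, 0, 0, 0, 0, -25, 1, 0, 0, 0, 0, 0, 0, 1, 0, 0, 0, 0, 0, 0, 1],
)

```text
time: 10.15
ee_pos: [0.5321, 0.3573, 0.1592]
tcp_rot: [0.781, 0.624, 0.01, 0.001]
force: [-0.5, -0.3, 1.6]
gripper_width: 0.0853
```

```bash
python3 - <<'E'
from goal import *
t,im=snap('wrist','w5.png'); find('wrist','grey_cup',t); np.save('t5.npy',t)
for d in silhouettes('wrist','grey_cup')[:3]:
    v,u=np.nonzero(d['mask']); print(d['confidence'],u.min(),u.max(),v.min(),v.max(),ray('wrist',(u.min()+u.max())/2,(v.min()+v.max())/2,.045,t))
for c in((.532,.367),): print(px('wrist',[*c,.055],t)); delta(down(*c,.02,np.radians(78)))
E
```

```text
wrist grey_cup [0.528 0.366 0.   ] 0.9
wrist grey_cup [ 0.427  0.429 -0.004] 0.75
0.95 340 422 0 76 [0.42850729 0.42711082 0.045     ]
(np.float64(330.5459219398156), np.float64(194.71109142924547))
rotvec [-0.0123  0.0173  0.0115] mm [  -1.     8.3 -140.4] t 10.3 q [0.59 0.27 0.25 1.53 0.   0.81]
```

View pics/w5.png

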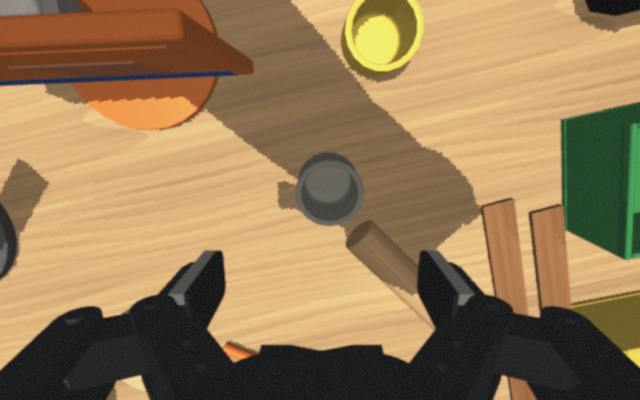

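The cup rim centre at (330,191) matches the estimate. The rolling pin's end clears the right finger. I'll descend and grip.

jog_arm(
  series=[-0.006, 0.008, 0.006, -1, 4, -20, 1, -0.006, 0.008, 0.006, -1, 4, -25, 1, 0, 0, 0, 0, 0, -25, 1, 0, 0, 0, 0, 0, 0, 1, 0, 0, 0, 0, 0, 0, 1],
)

```text
time: 10.72
ee_pos: [0.5344, 0.3697, 0.096]
tcp_rot: [0.777, 0.63, 0.007, 0.001]
force: [0.5, 0.9, 0.9]
gripper_width: 0.0853
```

```bash
python3 - <<'E'
from goal import *
delta(down(.5305,.367,.02,np.radians(78)))
E
```

```text
rotvec [-0.0076  0.0117 -0.0008] mm [ -3.9  -2.7 -76. ] t 10.7167 q [ 0.61  0.3   0.16  1.42 -0.    0.81]
```

jog_arm(
  series=[-0.005, 0.008, 0, -4, -3, -20, 1, -0.003, 0.004, 0, 0, 0, -20, 1, 0, 0, 0, 0, 0, -20, 1, 0, 0, 0, 0, 0, -8, 1, 0, 0, 0, 0, 0, 0, 1, 0, 0, 0, 0, 0, 0, 1],
)

```text
time: 11.22
ee_pos: [0.5341, 0.3699, 0.0365]
tcp_rot: [0.777, 0.63, 0.005, 0.0]
force: [-0.5, -0.5, -0.1]
gripper_width: 0.0851
```

```bash
python3 - <<'E'
from goal import *
delta(down(.5305,.367,.02,np.radians(78))); print(sensors.get_obs()['force'])
E
```

```text
rotvec [-0.0061  0.009  -0.0013] mm [ -3.6  -2.9 -16.5] t 11.2167 q [ 0.61  0.32  0.07  1.31 -0.    0.81]
[-0.48042287 -0.51412601 -0.11882964]
```

jog_arm(
  series=[0, 0, 0, -4, -3, -12, 1, 0, 0, 0, -1, -1, -3, 1, 0, 0, 0, 0, 0, 0, -1, 0, 0, 0, 0, 0, 0, -1, 0, 0, 0, 0, 0, 0, -1, 0, 0, 0, 0, 0, 0, -1, 0, 0, 0, 0, 0, 0, -1, 0, 0, 0, 0, 0, 0, -1, 0, 0, 0, 0, 0, 0, -1],
  force=30,
)

```text
time: 11.97
ee_pos: [0.533, 0.3686, 0.0313]
tcp_rot: [0.777, 0.63, 0.011, 0.001]
force: [0.4, 0.4, -1.6]
gripper_width: 0.054
```

```bash
python3 - <<'E'
from goal import *
delta(down(.5305,.367,.02,np.radians(78))); print(sensors.get_obs()['force'],sensors.get_obs()['gripper_width'])
E
```

```text
rotvec [-0.0126  0.0184 -0.0013] mm [ -2.5  -1.6 -11.3] t 11.9667 q [ 0.61  0.31  0.05  1.29 -0.    0.81]
[ 0.38009694  0.41298472 -1.60221729] 0.05395430066458199
```

Width 54 mm means the grip is near the rim, so I'll open and regrip about 13 mm lower.

jog_arm(
  series=[0, 0, 0, 0, 0, 0, 1, 0, 0, 0, 0, 0, 0, 1, 0, 0, 0, 0, 0, 0, 1, 0, 0, 0, 0, 0, 0, 1, -0.012, 0.018, 0, -1, -1, -17, 1, 0, 0, 0, 0, 0, 0, 1, 0, 0, 0, 0, 0, 0, -1, 0, 0, 0, 0, 0, 0, -1, 0, 0, 0, 0, 0, 0, -1, 0, 0, 0, 0, 0, 0, -1, 0, 0, 0, 0, 0, 0, -1, 0, 0, 0, 0, 0, 0, -1],
)

```text
time: 12.97
ee_pos: [0.533, 0.3683, 0.0174]
tcp_rot: [0.777, 0.63, 0.002, 0.0]
force: [0.2, 0.6, -1.4]
gripper_width: 0.0538
```

```bash
python3 - <<'E'
from goal import *
delta(down(.674,.143,.14,np.radians(78))); print(sensors.get_obs()['force'],sensors.get_obs()['gripper_width'],sensors.get_obs()['ee_pos'])
E
```

```text
rotvec [-0.003   0.0039 -0.0014] mm [ 141.  -225.3  122.6] t 12.9667 q [0.6  0.33 0.05 1.28 0.   0.81]
[ 0.1584273   0.63652729 -1.43944736] 0.05380125359035969 [0.53300014 0.3683236  0.01736544]
```

jog_arm(
  series=[0, 0, 0, 0, 0, 20, -1, 0, 0, 0, 0, 0, 35, -1, 0, 0, 0, 0, 0, 35, -1, 0, 0, -0.05, 10, -18, 15, -1, 0, 0, -0.06, 19, -30, 0, -1, 0, 0, -0.06, 19, -31, 0, -1, 0, 0, -0.06, 19, -31, 0, -1, 0, 0, -0.06, 19, -31, 0, -1, 0, 0, -0.06, 19, -31, 0, -1, 0, 0, -0.06, 19, -30, 0, -1, 0, 0, 0, 10, -15, 0, -1, 0, 0, 0, 0, 0, 0, -1],
)

```text
time: 13.97
ee_pos: [0.6686, 0.1414, 0.1279]
tcp_rot: [0.892, 0.452, 0.003, 0.0]
force: [0.1, 0.9, -1.7]
gripper_width: 0.0538
```

```bash
python3 - <<'E'
from goal import *
delta(down(.674,.143,.034,np.radians(50))); print(sensors.get_obs()['force'],sensors.get_obs()['gripper_width'],sensors.get_obs()['ee_pos'])
t,im=snap('wrist','w6.png'); find('wrist','grey_cup',t); find('wrist','board_top',t); np.save('t6.npy',t)
E
```

```text
rotvec [-0.0022  0.0061 -0.0655] mm [  5.4   1.6 -93.9] t 13.9667 q [0.21 0.39 0.34 1.51 0.   0.84]
[ 0.10672901  0.86145344 -1.67272397] 0.05378334235757896 [0.66862977 0.14140431 0.12787455]
wrist grey_cup [0.667 0.147 0.11 ] 0.77
wrist board_top [0.676 0.143 0.011] 0.95
```

View pics/w6.png

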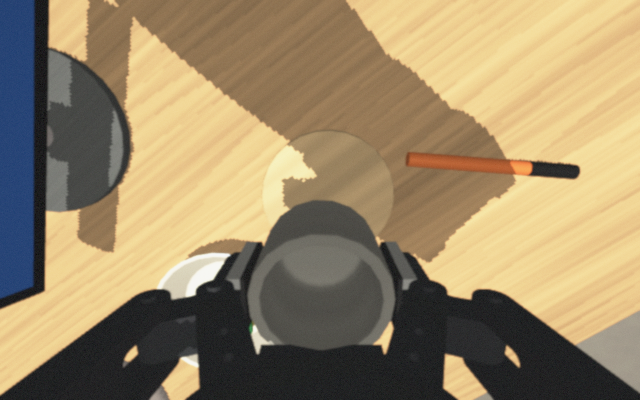

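Cup is held. The board sits under it at (328,190), and the dish clears the left finger. Lowering.

jog_arm(
  series=[0, 0, 0, 6, 2, -20, -1, 0, 0, 0, 0, 0, -25, -1, 0, 0, 0, 0, 0, -25, -1, 0, 0, 0, 0, 0, -10, -1, 0, 0, 0, 0, 0, 0, -1, 0, 0, 0, 0, 0, 0, -1],
)

```text
time: 14.62
ee_pos: [0.6695, 0.156, 0.0485]
tcp_rot: [0.889, 0.459, 0.005, -0.001]
force: [0.0, -0.9, -1.1]
gripper_width: 0.0538
```

```bash
python3 - <<'E'
from goal import *
delta(down(.676,.143,.030,np.radians(54))); print(sensors.get_obs()['force'])
t,im=snap('wrist'); find('wrist','board_top',t);find('wrist','grey_cup',t)
E
```

```text
rotvec [-0.0057  0.0081 -0.0108] mm [  6.5 -13.  -18.5] t 14.6167 q [0.23 0.41 0.21 1.36 0.   0.84]
[ 0.00363071 -0.91917219 -1.05812054]
wrist grey_cup [0.666 0.161 0.031] 0.68
```

jog_arm(
  series=[-0.005, 0.008, 0, 6, -12, -3, -1, 0, 0, 0, 0, 0, 0, -1, 0, 0, 0, 0, 0, 0, -1],
)

```text
time: 15.02
ee_pos: [0.6789, 0.1431, 0.0506]
tcp_rot: [0.889, 0.459, 0.004, 0.001]
force: [0.1, 0.0, -1.8]
gripper_width: 0.0539
```

```bash
python3 - <<'E'
from goal import *
delta(down(.676,.143,.030,np.radians(54)))
E
```

```text
rotvec [-0.0017  0.007  -0.0105] mm [ -2.9  -0.1 -20.6] t 15.0167 q [0.21 0.43 0.24 1.37 0.   0.83]
```

jog_arm(
  series=[0, 0, 0, -2, 0, -8, -1, 0, 0, 0, 0, 0, -8, -1, 0, 0, 0, 0, 0, -3, -1, 0, 0, 0, 0, 0, 0, -1, 0, 0, 0, 0, 0, 0, -1],
)

```text
time: 15.43
ee_pos: [0.6772, 0.1423, 0.0303]
tcp_rot: [0.889, 0.458, 0.004, 0.001]
force: [-0.1, -0.1, -1.5]
gripper_width: 0.0537
```

```bash
python3 - <<'E'
from goal import *
delta(down(.676,.143,.030,np.radians(54))); print(sensors.get_obs()['force'])
E
```

```text
rotvec [-0.002   0.0081 -0.009 ] mm [-1.2  0.7 -0.3] t 15.4333 q [0.21 0.43 0.2  1.33 0.   0.83]
[-0.07731833 -0.14348652 -1.45705158]
```

jog_arm(
  series=[-0.002, 0.008, 0, -1, 0, -2, -1, 0, 0, 0, 0, 0, -1, -1, 0, 0, 0, 0, 0, 0, -1],
)

```text
time: 15.68
ee_pos: [0.6762, 0.1425, 0.0285]
tcp_rot: [0.889, 0.458, 0.0, 0.0]
force: [-0.1, -0.8, -1.1]
gripper_width: 0.0541
```

jog_arm(
  series=[0, 0, 0, 0, 0, -2, -1, 0, 0, 0, 0, 0, 0, -1, 0, 0, 0, 0, 0, 0, -1],
)

```text
time: 15.93
ee_pos: [0.6768, 0.1428, 0.029]
tcp_rot: [0.889, 0.458, 0.001, 0.0]
force: [0.4, -0.1, -0.9]
gripper_width: 0.0541
```

jog_arm(
  series=[0, 0, 0, 0, 0, -1, -1, 0, 0, 0, 0, 0, 0, 1, 0, 0, 0, 0, 0, 0, 1, 0, 0, 0, 0, 0, 0, 1, 0, 0, 0, 0, 0, 0, 1, 0, 0, 0, 0, 0, 0, 1, 0, 0, 0, 0, 0, 15, 1, 0, 0, 0, 0, 0, 25, 1, 0, 0, 0, 0, 0, 35, 1, 0, 0, 0, 0, 0, 35, 1, 0, 0, 0, 0, 0, 35, 1, 0, 0, 0, 0, 0, 0, 1],
)

```text
time: 16.93
ee_pos: [0.673, 0.1422, 0.1739]
tcp_rot: [0.889, 0.458, -0.003, -0.001]
force: [1.6, 0.3, 2.0]
gripper_width: 0.0855
```

```bash
python3 - <<'E'
from goal import *
t,im=snap('wrist','w7.png'); np.save('t7.npy',t)
for l in('board_top','grey_cup'): find('wrist',l,t)
for n in('top','scene'):
    t,im=snap(n,n+'3.png')
    for l in('board_top','grey_cup','pivot','top_edge','red_cup','dish','bowl','phone','rolling_pin','marker','brush'): find(n,l,t)
print(sensors.get_obs()['time'])
E
```

```text
wrist grey_cup [0.676 0.144 0.011] 0.72
top grey_cup [ 0.424  0.428 -0.001] 0.66
top pivot [0.394 0.237 0.119] 0.77
top pivot [ 0.287 -0.21   0.116] 0.64
top pivot [ 0.471 -0.346 -0.   ] 0.45
top top_edge [ 0.311 -0.204  0.18 ] 0.85
top top_edge [ 0.495 -0.011  0.186] 0.75
top top_edge [0.41  0.233 0.183] 0.47
top red_cup [ 0.471 -0.345  0.001] 0.62
top dish [ 0.7    0.013 -0.002] 0.59
top bowl [ 0.725 -0.174  0.001] 0.83
top phone [ 0.72  -0.314 -0.002] 0.66
top rolling_pin [ 0.671  0.437 -0.002] 0.59
top brush [ 0.641 -0.47   0.005] 0.68
scene board_top [0.68  0.145 0.011] 0.96
scene grey_cup [0.684 0.143 0.012] 0.8
scene grey_cup [ 0.422  0.427 -0.003] 0.8
scene pivot [ 0.283 -0.208  0.109] 0.94
scene pivot [ 0.499 -0.006  0.11 ] 0.56
scene top_edge [ 0.501 -0.01   0.184] 0.87
scene top_edge [ 0.307 -0.204  0.179] 0.86
scene red_cup [ 0.472 -0.35   0.001] 0.92
scene dish [ 0.702  0.011 -0.002] 0.56
scene dish [ 0.726 -0.17  -0.001] 0.55
scene bowl [ 0.726 -0.171  0.001] 0.62
scene phone [ 0.72  -0.307  0.002] 0.66
scene rolling_pin [ 0.669  0.439 -0.002] 0.85
scene brush [ 0.642 -0.471 -0.004] 0.74
scene brush [ 0.733  0.267 -0.005] 0.37
18.2833
```

View pics/w7.png

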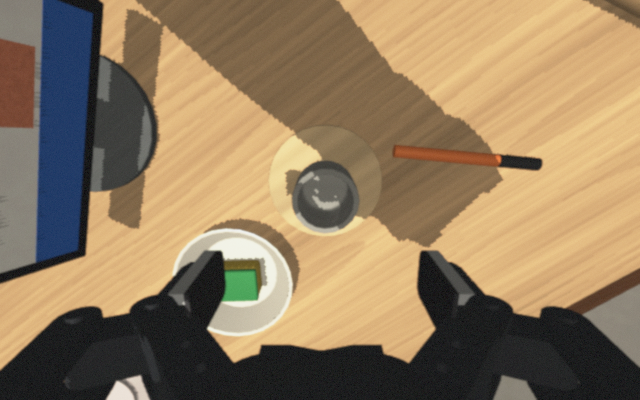

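```bash
python3 - <<'E'
from goal import *
t=np.load('t7.npy'); psi=np.radians(39.9); f=np.array([np.cos(psi),np.sin(psi)])
b=ray('wrist',325.5,181,.012,t); c=ray('wrist',325,195,.067,t); print('board',b,'cup',c)
for th in(16,18,20,22,24):
    a=np.radians(th); z=.115+.027*np.sin(a)-.065*np.cos(a)
    print(th,'expected',.027*np.cos(a)+.065*np.sin(a),[round((ray('wrist',*uv,z,t)[:2]-[.4987,-.0071])@f,4) for uv in((103,3),(85,256))])
E
```

```text
board [0.67298449 0.1468037  0.012     ] cup [0.67207179 0.14632642 0.067     ]
16 expected 0.04387049391843956 [np.float64(0.0444), np.float64(0.0447)]
18 expected 0.04576463057434073 [np.float64(0.0454), np.float64(0.0457)]
20 expected 0.047603010077388 [np.float64(0.0465), np.float64(0.0468)]
22 expected 0.049383392645337545 [np.float64(0.0476), np.float64(0.0479)]
24 expected 0.051103609156277235 [np.float64(0.0488), np.float64(0.049)]
```

View pics/scene3.png

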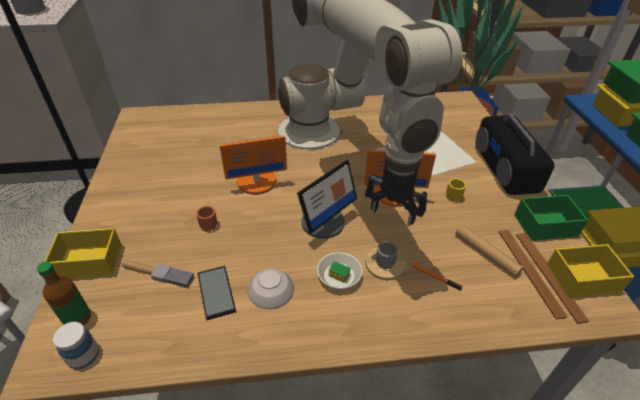

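```bash
python3 - <<'E'
from fit import *
t=np.load('t3.npy'); im=cv2.imread('pics/w3.png').max(2)
for v in(85,100,270,290): u=np.nonzero(im[v,300:350]<45)[0]+300; print(v,u.min(),u.max())
for th in(14,16,18,20,22,24):
    e=[]
    for y in(.08,-.08):
        q=[px('wrist',slab([.4987,-.0071],np.radians(39.9),np.radians(th),[x,y,z]),t) for x in(.017,.027) for z in(.065,-.065)]
        e.append((round(np.mean([a[1] for a in q])),round(min(a[0] for a in q),1),round(max(a[0] for a in q),1)))
    print(th,e)
E
```

```text
85 317 317
100 317 319
270 322 331
290 322 331
14 [(97, np.float64(311.6), np.float64(339.8)), (275, np.float64(315.6), np.float64(341.1))]
16 [(97, np.float64(313.9), np.float64(336.6)), (275, np.float64(317.6), np.float64(338.4))]
18 [(97, np.float64(316.1), np.float64(333.2)), (275, np.float64(319.6), np.float64(335.6))]
20 [(97, np.float64(314.4), np.float64(329.8)), (276, np.float64(319.9), np.float64(332.7))]
22 [(97, np.float64(310.9), np.float64(330.1)), (276, np.float64(317.0), np.float64(332.0))]
24 [(97, np.float64(307.3), np.float64(332.2)), (277, np.float64(314.1), np.float64(333.9))]
```

```bash
python3 -c "
from plant import manip; print(manip.close_job())"
```

```text
the job is handed in; nothing more can be done
None
```

The grey cup stands upright on the round board, the tablet faces the board, and it leans back about 20°. I handed the job in after roughly 18 s of robot time; no verdict is reported.

- **Tablet:** I gripped its top edge, turned the head from about −32° to +40° and set the lean from 38° to about 20°. After release, the facing direction measured 39.9°, so the screen's line passes 1–5 mm from the board's centre (limit 20 mm). The edge-on wrist view put the lean at about 19–20°. Two weaker checks gave about 18°, and all of these are within the 4° allowed.
- **Cup:** My first grip was too near the rim, so I regripped about 14 mm lower before lifting. The last wrist picture puts the cup's axis about 1 mm from the board's centre; the scene camera's network put it at about 4 mm.
- **Other things:** All but the marker were found again within about 9 mm of their starting places, which is within the networks' error. The marker was not looked up by name in the wrist picture and the networks missed it in the last pictures. One low-confidence "brush" report sits at its old position, and it looks unmoved in the pictures. The gripper was clear of everything at hand-in.

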